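# Fit the stacked light engines and the driver into three street lamps

## Task

Take the pile of parts on the cardboard pad apart and fit out the three street lamps: each of the three LED light engines goes, lens side up, into the recess of the lamp of its own size, and the driver, the plain metal brick on top, goes into the open gear bay of the large lamp, lengthwise along the lamp between the white surge protector and the black terminal block. Set everything down gently, without dropping or tipping it over, lying flat on the floor and square to the lamp so that nothing stands above the rim, and let go.

Things in the scene. Friction and masses are not known exactly. Their poses are not given: they have to be found in the camera images.
- driver: LED driver, loose: plain dark grey aluminium brick 80 (x) by 34 (y) by 28 mm high, 200 g, with a paper patch on top; grip it across its 34 mm. Origin: centre of underside, x along its length, z up. Starts on top of the pile, on the small light engine. Same after a half turn.
- engine_small: Small LED light engine, loose, 130 g: grey aluminium board 92 (x) by 72 (y) by 4 mm with a dotted whitish lens block 76 (x) by 40 (y) mm on its middle, block top 20 mm above the underside; grip the block across its 40 mm. Origin: centre of underside, x along the long side, z up. Same after a half turn. Starts under the driver, on the medium one.
- engine_medium: Medium LED light engine, loose, 190 g: grey aluminium board 116 (x) by 88 (y) by 4 mm with a dotted whitish lens block 100 (x) by 52 (y) mm on its middle, block top 20 mm above the underside; grip the block across its 52 mm. Origin: centre of underside, x along the long side, z up. Same after a half turn. Starts under the small one, on the large one.
- engine_large: Large LED light engine, loose, 280 g: grey aluminium board 140 (x) by 104 (y) by 4 mm with a dotted whitish lens block 124 (x) by 62 (y) mm on its middle, block top 20 mm above the underside; grip the block across its 62 mm. Origin: centre of underside, x along the long side, z up. Same after a half turn. Starts lowest in the pile, on a 4 mm cardboard pad.
- lamp_small: Small grey cast street lamp, fixed, open face up. Origin: on the bench under the centre of its light recess; x along the lamp to gear bay and spigot, z up. Recess inside 108 (x) by 92 (y) mm, floor at z 28, rim at z 54 mm. Outside 104 mm wide from x = -94 (nose) to 136 mm, then a 62 mm wide neck and spigot to x = 214 mm. Gear bay closed by a cover.
- lamp_medium: Medium grey cast street lamp, fixed, open face up. Origin: on the bench under the centre of its light recess; x along the lamp to gear bay and spigot, z up. Recess inside 132 (x) by 106 (y) mm, floor at z 28, rim at z 54 mm. Outside 118 mm wide from x = -106 (nose) to 162 mm, then a 62 mm wide neck and spigot to x = 240 mm. Gear bay closed by a cover.
- lamp_large: Large lamp, made like the others. Recess 156 by 122 mm, floor z 28, rim z 54. Outside 134 wide, x -118 to 190, spigot to 268. Open gear bay 100 (x) by 122 (y), centre x = 134, y = 0, floor z 8, rim z 54. In it, fixed: white surge protector 28 by 34 by 26 high at x = 170, y = 44; black terminal block 28 by 34 by 20 high at x = 98, y = -44; the driver goes between them, along x, centred.

How it is judged:
At the end, for the whole second after the job is handed in: Each engine lies in the recess of its own size of lamp, the driver in the large lamp's open bay, each within 15 mm of the centre (lengthwise and sideways), flat on the floor (height within 4 mm, tilt under 0.06 rad), along the lamp within 0.22 rad, below the rim, released, at rest (x of engine_small in the frame of lamp_small between -0.015 and 0.015 m and y of engine_small in the frame of lamp_small between -0.015 and 0.015 m and z of engine_small in the frame of lamp_small between 0.024 and 0.032 m and angle between each of engine_small, engine_medium, engine_large, driver's own z axis and vertical below 0.06 rad and angle between the x axis of engine_small and the x axis of lamp_small, either way round below 0.22 rad and linear speed of each of engine_small, engine_medium, engine_large, driver below 0.02 m/s and contact force between each of engine_small, engine_medium, engine_large, driver and the fingers below 0.2 N and x of engine_medium in the frame of lamp_medium between -0.015 and 0.015 m and y of engine_medium in the frame of lamp_medium between -0.015 and 0.015 m and z of engine_medium in the frame of lamp_medium between 0.024 and 0.032 m and angle between the x axis of engine_medium and the x axis of lamp_medium, either way round below 0.22 rad and x of engine_large in the frame of lamp_large between -0.015 and 0.015 m and y of engine_large in the frame of lamp_large between -0.015 and 0.015 m and z of engine_large in the frame of lamp_large between 0.024 and 0.032 m and angle between the x axis of each of engine_large, driver and the x axis of lamp_large, either way round below 0.22 rad and x of driver in the frame of lamp_large between 0.119 and 0.149 m and y of driver in the frame of lamp_large between -0.015 and 0.015 m and z of driver in the frame of lamp_large between 0.004 and 0.012 m); the robot touches nothing.
It fails at once if a light engine or the driver is banged into a lamp: more than 60 N between them (contact force between any of driver, engine_small, engine_medium, engine_large and lamp_small above 60 N or contact force between any of driver, engine_small, engine_medium, engine_large and lamp_medium above 60 N or contact force between any of driver, engine_small, engine_medium, engine_large and lamp_large above 60 N).
It fails at once if a light engine or the driver is dropped from about 20 mm or more: faster than 0.6 m/s while the fingers do not touch it ((linear speed of driver above 0.6 m/s and contact force between driver and the fingers below 0.1 N) or (linear speed of engine_small above 0.6 m/s and contact force between engine_small and the fingers below 0.1 N) or (linear speed of engine_medium above 0.6 m/s and contact force between engine_medium and the fingers below 0.1 N) or (linear speed of engine_large above 0.6 m/s and contact force between engine_large and the fingers below 0.1 N)).
It fails at once if a light engine or the driver is tipped over by more than 60 degrees (angle between any of driver, engine_small, engine_medium, engine_large's own z axis and vertical above 1.05 rad).
It also fails if it takes over 112 s, if anything falls off the work surface, if the arm or the gripper's body presses on something with over 40 N, if the wrist force passes 120 N, or if a joint passes its speed limit or range.

## Robot

A 6-joint arm with a two-finger parallel gripper is mounted at the origin on the work surface. World frame = base frame: x ahead of the robot, y to its left, z up, the work surface at z = 0. Lengths are in m, angles in rad, forces in N, time in s.
With the tool pointing down it reaches from about 0.375 to 0.9 m from the base axis. Payload 3.1 kg.
Tool frame: the origin (TCP) lies on the centre line of the jaws, within the pads' length; the fingertips stand 25 mm ahead of it and the grasp point (between the pads) lies 6 mm ahead of it (manip.tip_extent is the distance from the TCP to the fingertips, in m); z points along the fingers, y is the line along which they close (so a half turn about z gives the same grasp; the last joint's range is limited). The gripper opens to 85 mm and grips with 20 to 120 N. Pads are 22 mm wide; open, the fingers measure 114 mm over their backs; the gripper's body (76 mm by 85 mm) begins 54 mm behind the grasp point. The pads swing forward as they close: fully open they stand 13 mm farther back than shut.
Start: joints at [-1.508, 0.527, 1.433, -0, 1.181, -0.178], TCP at [0.149, -0.607, 0.256] pointing down, gripper open.
Joint ranges: [-3.08, 3.08], [-0.75, 2.2], [0.22, 2.44], [-1.43, 4.57], [0, 2.65], [-2.85, 2.85]. Speed limits (rad/s): [2.79, 2.79, 3.14, 3.14, 3.14, 3.14].

## Interface

Orientations are given as a unit quaternion [x, y, z, w].
In Python, from station import readout, imaging, order, manip gives the robot as it stands.
- The arm moves only by the tool move_arm, never from a script. Its argument "rows" is a list of rows, each a list of 7 numbers: the turn, a rotation vector about the tool's x, y, z in degrees, then the shift along the tool's x, y, z in mm, then the closure, from 0 (fully open) to 1 (shut). A call has 1 to 12 rows; each row is the pose to reach, as a shift and turn from the pose commanded when the call began, along the tool's axes at that moment; what a row does not reach only later rows make up. A row lasts 1/12 s, in which the tool goes at most 41.7 mm and 7.16 degrees, less where a joint would pass 70% of its speed; a pose out of reach is approached as far as the arm can. A call with a gripper value outside its range is refused whole. The fingers move at their own pace and stop on an object; "squeeze" is the grip in N (left out, the last holds). Time passes only in rows, so rows that repeat a pose let the fingers close. It gives the time, the measured TCP pose, the force, the opening and the grip force at its end, in the units of the state.
- readout.sense(): the state, without advancing time (a new reading comes with each control period).
- imaging.snapshot(name): name is "scene" or "top" or "wrist"; returns a dict with "img" (480x640x3 uint8, red, green, blue), "z_map" (480x640 float32, m along the optical axis (not along the pixel's ray), 0 where there is no reading), "fovy" (degrees; the focal length in pixels is half the picture's height over the tangent of half this angle, whatever the lens; pixels are square), "cx", "cy" (the principal point, pixels), "rvec" (rotation vector, rad) and "tvec" (3), from world to camera coordinates, as OpenCV has them. Camera axes: x right, y down, z forward; pixel columns grow to the right and rows downward; lengths in m; the calibration is good to about 2 mm. A picture is of the moment at which its call begins.
- order.sign_off(): hands the job in; it is judged then, once.
The state is a dict: "t": time; "q": joint angles; "qd": joint speeds; "tau": joint torques, N m; "tcp_pos": TCP position; "tool_rot": TCP orientation; "force": force on the tool from outside, world axes, zero at the start; "ft_torque": the same for the moment, N m; "finger_gap": opening from 0.0 (shut) to 1.0 (fully open); "gripper_force": force on a finger pad.
Only numpy, scipy, OpenCV 4.12 (cv2) and the standard library are available. Lean on these libraries where they do the work, as an engineer would, in place of code of your own. Each camera call takes 0.05 s, during which the arm holds its last target. There are 200 camera calls.

## Working session

There is one attempt and no reset: what is moved stays moved. The work goes in short steps, Python scripts to look and compute and a tool call to move; the robot and the scene stay as the last step left them, time stands still between calls to the robot, and variables do not carry over. Pictures are saved under pics/ and viewed, at most 14 in all, crops included, and the job is handed in when it is done.

Besides the shell and the picture viewer there is one more tool, called after ">>>" as name(argument=value, ...) on one line, values as JSON. move_arm: Moves the arm, as the interface text tells. Its arguments: {"type":"object","properties":{"rows":{"type":"array"},"squeeze":{"type":"number"}},"required":["rows"]}

```bash
ls; mkdir -p pics
cat > h.py <<'E'
import numpy as np, cv2
from station import readout, imaging, order, manip
from scipy.spatial.transform import Rotation as R
def snap(n):
    s=imaging.snapshot(n); s['R']=cv2.Rodrigues(np.array(s['rvec'],float))[0]; s['t']=np.array(s['tvec'],float).ravel()
    s['f']=240/np.tan(np.radians(s['fovy'])/2); return s
def cloud(s):
    v,u=np.mgrid[:480,:640]; z=s['z_map']
    c=np.dstack([(u-s['cx'])/s['f']*z,(v-s['cy'])/s['f']*z,z])
    w=(c-s['t'])@s['R']; w[z==0]=np.nan; return w
def save(n,img): cv2.imwrite('pics/'+n+'.png',cv2.cvtColor(img,cv2.COLOR_RGB2BGR))
E
python3 - <<'E'
from h import *
print(readout.sense())
for n in('top','scene'):
    s=snap(n); save(n,s['img']); np.savez(n,**s); w=cloud(s)
    print(n,s['f'],-s['R'].T@s['t'],s['R'][2],np.nanmin(w,(0,1)),np.nanmax(w,(0,1)))
E
```

```text
pics
{'t': 0.0, 'q': array([-1.50847503e+00,  5.28475915e-01,  1.43390783e+00,  7.76599969e-06,
        1.18141069e+00, -1.78521293e-01]), 'qd': array([-0.00011801, -0.00060802, -0.00086271,  0.00124185,  0.00075442,
       -0.0003591 ]), 'tau': array([ 2.92249133e-03, -4.42343438e+01, -1.78024453e+01,  5.20840433e-05,
        8.44779366e-03,  1.84891185e-06]), 'tcp_pos': array([ 0.14905094, -0.60627884,  0.25532582]), 'tool_rot': array([ 9.92757690e-01,  1.20128920e-01,  6.75102944e-05, -1.09882256e-03]), 'force': array([ 0.1628757 ,  0.95769691, -0.00360523]), 'ft_torque': array([-0.02531841, -0.00979049,  0.02277862]), 'gripper_force': 0.0, 'finger_gap': 0.9968486378463367}
top 576.6421002739075 [0.33023121 0.00198999 0.94877495] [ 0.16308048 -0.02039613 -0.98640192] [ 0.10834962 -0.59360669 -0.0071753 ] [0.92952111 0.54917066 0.66997098]
scene 530.4703367202801 [0.9176728  0.46769488 0.74100649] [-0.46327021 -0.50330707 -0.72942628] [-2.01630142 -2.26219913 -0.72111821] [1.0570207  0.57858495 0.4122482 ]
```

View pics/top.png

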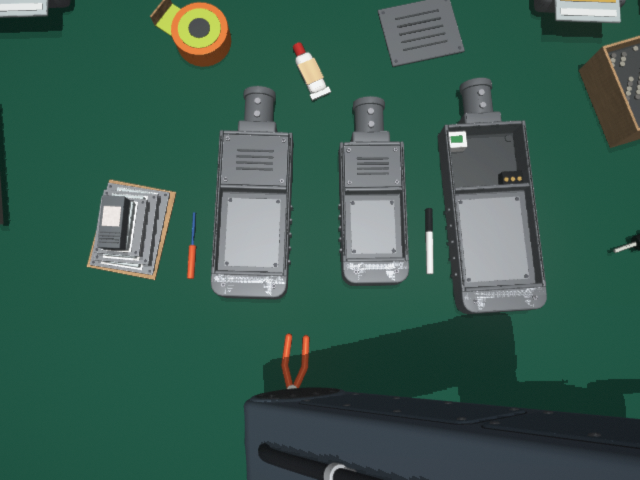

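View pics/scene.png

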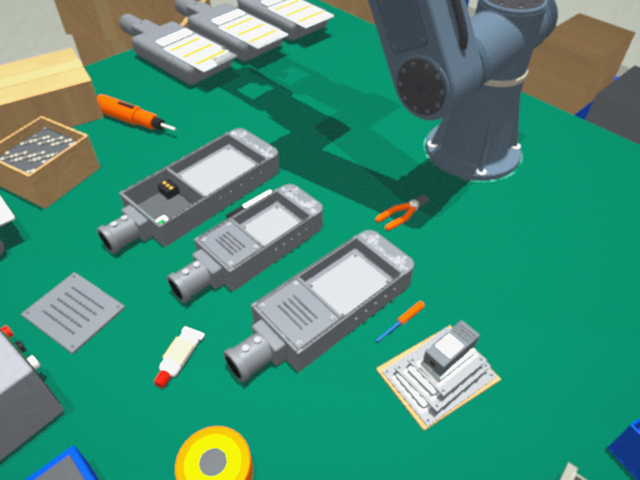

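Top view: the pile is at about (130,230). The lamps are medium (250,230), small (372,225) and large (490,235, with its open bay at the top). The scene view confirms this. Next I'll merge both depth maps into a height map.

```bash
cat > m.py <<'E'
from h import *
def hm(names,x0=.25,x1=.75,y0=-.4,y1=.5):
    H=np.full((int((x1-x0)*1000),int((y1-y0)*1000)),np.nan)
    for n in names:
        w=cloud(dict(np.load(n+'.npz'))) 
        w=cv2.resize(w,None,fx=3,fy=3,interpolation=cv2.INTER_NEAREST).reshape(-1,3); w=w[np.isfinite(w).all(1)]
        i=((w[:,0]-x0)*1000).astype(int);j=((w[:,1]-y0)*1000).astype(int)
        k=(i>=0)&(j>=0)&(i<H.shape[0])&(j<H.shape[1])&(w[:,2]<.13)
        np.fmax.at(H,(i[k],j[k]),w[k,2])
    return H
E
python3 - <<'E'
from m import *
for n in('top','scene'):
    H=hm([n]); c=cv2.applyColorMap(np.uint8(np.clip(np.nan_to_num(H)*2500,0,255)),cv2.COLORMAP_JET)[::-1,::-1]
    cv2.imwrite('pics/h_%s.png'%n,cv2.resize(c,(720,400)))
    h,e=np.histogram(H[np.isfinite(H)],np.arange(-.01,.12,.002)); print(n,[(round(a*1000),int(b)) for a,b in zip(e,h) if b>300])
a=[cv2.imread('pics/h_%s.png'%n) for n in('top','scene')]
cv2.imwrite('pics/hh.png',cv2.resize(np.vstack(a),(540,600)))
E
```

```text
top [(-4, 5589), (-2, 31034), (0, 46227), (2, 18837), (4, 2642), (6, 1312), (8, 2109), (10, 1401), (12, 521), (24, 671), (26, 4400), (28, 7444), (30, 3478), (32, 619), (34, 345), (40, 327), (42, 417), (44, 572), (46, 1211), (48, 1910), (50, 3495), (52, 6648), (54, 5028), (56, 1231), (90, 360), (92, 559)]
scene [(-4, 1729), (-2, 21687), (0, 35173), (2, 7398), (4, 646), (6, 761), (8, 1295), (10, 673), (12, 307), (24, 305), (26, 2084), (28, 4076), (30, 1255), (32, 374), (34, 365), (36, 398), (38, 409), (40, 524), (42, 595), (44, 667), (46, 1292), (48, 1938), (50, 2080), (52, 4792), (54, 3254), (56, 382), (90, 348), (92, 633)]
```

View pics/hh.png

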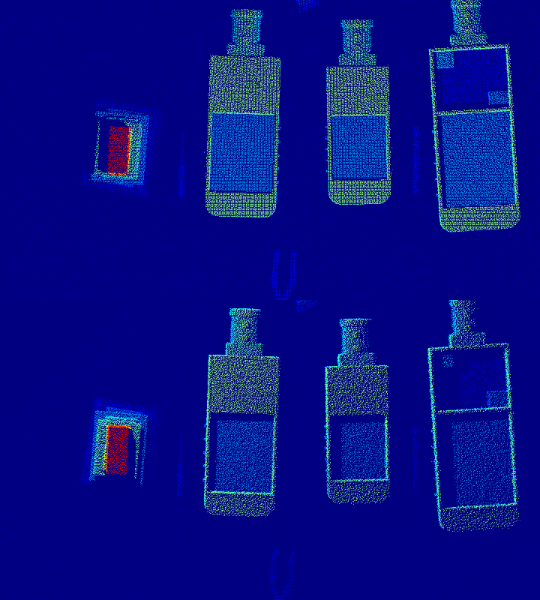

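Both height maps show the three lamps with the recesses clearly visible and the pile stepped, with the driver on top in red. I'll fit height models to get each pose.

```bash
cat > fit.py <<'E'
from m import *
from scipy.optimize import minimize
def pts(n):
    w=cloud(dict(np.load(n+'.npz'))).reshape(-1,3); w=w[np.isfinite(w).all(1)]
    return w[(w[:,2]<.13)&(w[:,2]>-.02)]
def model(rects,l,base):
    h=base.copy()
    for cx,cy,sx,sy,z in rects:
        h=np.where((abs(l[:,0]-cx)<sx/2)&(abs(l[:,1]-cy)<sy/2),z,h)
    return h*1e-3
def fit(rects,W,p0,rad,base=None,dp=.004,dth=.06,T=.012):
    W=W[np.hypot(*(W[:,:2]-p0[:2]).T)<rad]; b=np.zeros(len(W)) if base is None else base(W)
    def cost(p):
        c,s=np.cos(p[2]),np.sin(p[2]); d=W[:,:2]-p[:2]
        l=np.c_[c*d[:,0]+s*d[:,1],-s*d[:,0]+c*d[:,1]]*1000
        return np.minimum(abs(model(rects,l,b)-W[:,2]),T).mean()
    best=None; p=np.array(p0,float); sc=np.array([dp*3,dp*3,dth*3])
    rng=np.random.default_rng(0)
    bc=cost(p)
    for k in range(7):
        for _ in range(150):
            q=p+sc*rng.uniform(-1,1,3)*(1 if _%2 else .5); c=cost(q)
            if c<bc: p,bc=q,c
        sc=sc*.55
    return p,bc
def lamp(a,b,wd,x0,x1,op):
    r=[((x0+x1)/2,0,x1-x0,wd,54),(0,0,a,b,28)]
    if op: r+=[(134,0,100,122,8),(170,44,28,34,34),(98,-44,28,34,28)]
    return r
L={'small':lamp(108,92,104,-94,136,0),'medium':lamp(132,106,118,-106,162,0),'large':lamp(156,122,134,-118,190,1)}
def eng(a,b,c,d,z): return [(0,0,a,b,z+4),(0,0,c,d,z+20)]
E={'large':eng(140,104,124,62,4),'medium':eng(116,88,100,52,24),'small':eng(92,72,76,40,44),'driver':[(0,0,80,34,92)]}
E
python3 - <<'E'
from fit import *
g={'medium':(.36,.10,0),'small':(.36,-.1,0),'large':(.36,-.3,0)}
S={n:dict(np.load(n+'.npz')) for n in('top','scene')}
# initial guesses from top pixels
s=S['top'];w=cloud(s)
for k,(u,v) in {'medium':(252,230),'small':(372,228),'large':(493,238)}.items():
    p=w[v,u]; g[k]=(p[0],p[1],0.05)
pd=w[222,113]; print('driver pix',pd)
for n in S:
    P=pts(n)
    for k in L: print(n,k,*np.round(fit(L[k],P,g[k],.125 if k!='large' else .22),4))
    base=None; prev=[]
    for k in('driver','small','medium','large'):
        # coarse: points at that level and above only
        z0={'driver':.082,'small':.044,'medium':.0225,'large':.0055}[k]; z1={'driver':.1,'small':.069,'medium':.05,'large':.03}[k]
        W=P[(np.hypot(*(P[:,:2]-pd[:2]).T)<.1)&(P[:,2]<z1)]
        # add pad/outside level as lower
        lo={'driver':46,'small':26,'medium':6,'large':4}[k]
        if k=='driver': W=P[(np.hypot(*(P[:,:2]-pd[:2]).T)<.1)]
        W=W.copy(); W[:,2]=np.maximum(W[:,2],lo*1e-3)
        p,c=fit(E[k],W,(pd[0],pd[1],0.1),.1,base=lambda W,lo=lo:np.full(len(W),float(lo)))
        print(n,k,np.round(p,4),round(c,4))
E
```

```text
driver pix [0.49807745 0.2989946  0.09211752]Traceback (most recent call last):
  File "<stdin>", line 11, in <module>
    return _wrapfunc(a, 'round', decimals=decimals, out=out)
    return _wrapit(obj, method, *args, **kwds)
    conv = _array_converter(obj)
ValueError: setting an array element with a sequence. The requested array has an inhomogeneous shape after 1 dimensions. The detected shape was (2,) + inhomogeneous part.
```

```bash
cat > run1.py <<'E'
from fit import *
s=dict(np.load('top.npz'));w=cloud(s);g={}
for k,(u,v) in {'medium':(252,230),'small':(372,228),'large':(493,238)}.items():
    p=w[v,u]; g[k]=(p[0],p[1],0.05)
pd=w[222,113]
for n in ('top','scene'):
    P=pts(n)
    for k in L:
        p,c=fit(L[k],P,g[k],.13 if k!='large' else .23); print(n,'lamp',k,np.round(p,4),round(c,4))
    for k in('driver','small','medium','large'):
        z1={'driver':.13,'small':.069,'medium':.05,'large':.03}[k]; lo={'driver':46,'small':26,'medium':6,'large':4}[k]
        W=P[P[:,2]<z1].copy(); W[:,2]=np.maximum(W[:,2],lo*1e-3)
        p,c=fit(E[k],W,(pd[0],pd[1],0),.11,base=lambda W,lo=lo:np.full(len(W),float(lo)))
        print(n,k,np.round(p,4),round(c,4))
E
python3 run1.py
```

```text
top lamp small [ 0.5041 -0.0988  0.0189] 0.0022
top lamp medium [ 0.495   0.0964 -0.0319] 0.002
top lamp large [ 0.4841 -0.294   0.0613] 0.0034
top driver [ 0.4993  0.3018 -0.0432] 0.0007
top small [ 0.5007  0.3041 -0.0779] 0.0008
top medium [ 0.5032  0.2998 -0.0858] 0.0014
top large [ 0.5042  0.2963 -0.1461] 0.0012
scene lamp small [ 0.5042 -0.0976  0.0233] 0.0041
scene lamp medium [ 0.4946  0.0978 -0.0361] 0.003
scene lamp large [ 0.4845 -0.2931  0.0644] 0.0054
scene driver [ 0.5004  0.3042 -0.0433] 0.0009
scene small [ 0.5022  0.3044 -0.0962] 0.0009
scene medium [ 0.5045  0.302  -0.087 ] 0.0018
scene large [ 0.505   0.3019 -0.1761] 0.0014
```

```bash
cat >> h.py <<'E'
def go(x,y,z,yaw):
    "tool-frame turn (deg about tool z) and shift (mm) to TCP target, tool down"
    s=readout.sense(); A=R.from_quat(s['tool_rot']); p=np.array([x,y,z])
    B=R.from_matrix(np.c_[[np.cos(yaw),np.sin(yaw),0],[np.sin(yaw),-np.cos(yaw),0],[0,0,-1]])
    print('turn',np.round((A.inv()*B).as_rotvec(degrees=True),2),'shift',np.round(A.inv().apply(p-s['tcp_pos'])*1000,1),'t',round(s['t'],2),'tcp',np.round(s['tcp_pos'],4))
E
python3 - <<'E'
from h import *
print([(a,getattr(manip,a)) for a in dir(manip) if a[0]!='_'])
go(.500,.303,.15,-.043)
E
```

```text
[('PlanningError', <class 'station.PlanningError'>), ('tip_extent', 0.025)]
turn [-0.12 -0.   16.26] shift [ 557.6 -799.2  107.2] t 0.1 tcp [ 0.149  -0.6063  0.2554]
```

>>> move_arm(rows=[[0,0,1.4,20,-12,0,0],[0,0,2.8,55,-34,0,0],[0,0,4.2,93,-57,0,0],[0,0,5.6,131,-80,0,0],[0,0,7,169,-104,5,0],[0,0,8.4,207,-127,10,0],[0,0,9.8,245,-151,15,0],[0,0,11.2,283,-174,20,0],[0,0,12.6,320,-197,25,0],[0,0,14,356,-220,30,0],[0,0,15.2,391,-246,35,0],[0,0,16.3,410,-280,40,0]])

```text
t: 1.1
tcp_pos: [0.4745, -0.2552, 0.2187]
tool_rot: [1.0, -0.022, 0.001, 0.001]
force: [1.2, -0.0, -1.4]
finger_gap: 0.998
gripper_force: 0.0
```

```bash
python3 -c "
from h import *
go(.500,.303,.15,-.043)"
```

```text
turn [ 0.1  -0.15 -0.1 ] shift [ 3.000e-01 -5.589e+02  6.770e+01] t 1.1 tcp [ 0.4745 -0.2552  0.2187]
```

>>> move_arm(rows=[[0,0,0,0,-30,0,0],[0,0,0,0,-70,0,0],[0,0,0,0,-111,0,0],[0,0,0,0,-152,0,0],[0,0,0,0,-193,0,0],[0,0,0,0,-234,0,0],[0,0,0,0,-275,5,0],[0,0,0,0,-316,10,0],[0,0,0,-1,-357,20,0],[0,0,0,-2,-398,30,0],[0,0,0,-3,-439,40,0],[0,0,0,-3,-479,50,0]])

```text
t: 2.1
tcp_pos: [0.489, 0.2239, 0.1685]
tool_rot: [1.0, -0.022, -0.0, 0.0]
force: [0.7, 0.5, 0.8]
finger_gap: 1.002
gripper_force: 0.0
```

>>> move_arm(rows=[[0,0,0,0,-30,5,0],[0,0,0,0,-50,10,0],[0,0,0,0,-61,16,0],[0,0,0,0,-61,16,0],[0,0,0,0,-61,16,0]])

```text
t: 2.52
tcp_pos: [0.4918, 0.2824, 0.1525]
tool_rot: [1.0, -0.021, -0.001, 0.001]
force: [0.2, -0.2, -0.6]
finger_gap: 1.001
gripper_force: 0.0
```

```bash
python3 -c "
from h import *
go(.500,.303,.10,-.043)
s=snap('wrist'); save('w1',s['img']); np.savez('w1',**s); print(-s['R'].T@s['t'],s['f'])
w=cloud(s);print(np.nanmin(w,(0,1)),np.nanmax(w,(0,1)))
from fit import *
P=pts('w1')
for k in('driver','small','medium','large'):
        z1={'driver':.13,'small':.069,'medium':.05,'large':.03}[k]; lo={'driver':46,'small':26,'medium':6,'large':4}[k]
        W=P[P[:,2]<z1].copy(); W[:,2]=np.maximum(W[:,2],lo*1e-3)
        p,c=fit(E[k],W,(.5,.302,0),.11,base=lambda W,lo=lo:np.full(len(W),float(lo)))
        print(k,np.round(p,4),round(c,4))
W=P[np.hypot(P[:,0]-.5,P[:,1]-.303)<.012];print('top z',np.median(W[:,2]))
"
```

```text
turn [0.07 0.09 0.01] shift [  7.4 -21.   52.5] t 2.52 tcp [0.4918 0.2824 0.1525]
[0.57193522 0.27985391 0.27045551] 392.15214601143254
[ 0.24235854  0.01588836 -0.00281567] [0.64323262 0.54986444 0.21776295]
driver [ 0.4988  0.3031 -0.0461] 0.0006
small [ 0.5006  0.3039 -0.0928] 0.0006
medium [ 0.503   0.2993 -0.0507] 0.0017
large [ 0.5038  0.301  -0.1616] 0.0011
top z 0.09268175368906155
```

View pics/w1.png

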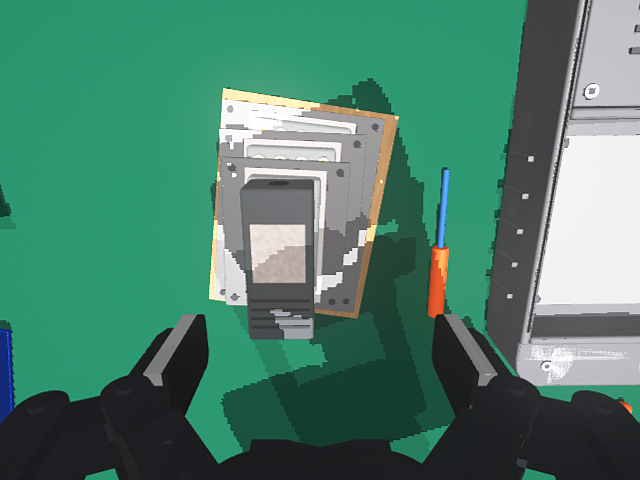

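The wrist view shows the driver near (277,260), skewed about 3° and inside the open jaws' span. The fits agree with the other two cameras. I'm descending and gripping the driver.

>>> move_arm(rows=[[0,0,0,3,-10,5,0],[0,0,0,7,-20.5,10,0],[0,0,0,7,-20.5,20,0],[0,0,0,7,-20.5,35,0],[0,0,0,7,-20.5,50,0],[0,0,0,7,-20.5,57.5,0],[0,0,0,7,-20.5,57.5,0],[0,0,0,7,-20.5,57.5,0.3],[0,0,0,7,-20.5,57.5,0.5],[0,0,0,7,-20.5,57.5,1],[0,0,0,7,-20.5,57.5,1],[0,0,0,7,-20.5,57.5,1]], squeeze=50)

```text
t: 3.57
tcp_pos: [0.5009, 0.3032, 0.0968]
tool_rot: [1.0, -0.022, 0.001, -0.0]
force: [-0.4, 0.1, -0.7]
finger_gap: 0.383
gripper_force: 51.5
```

>>> move_arm(rows=[[0,0,0,0,0,0,1],[0,0,0,0,0,0,1],[0,0,0,0,0,0,1],[0,0,0,0,0,0,1],[0,0,0,0,0,0,1]])

```text
t: 3.98
tcp_pos: [0.501, 0.3032, 0.0967]
tool_rot: [1.0, -0.022, 0.001, -0.0]
force: [0.0, 0.1, 6.5]
finger_gap: 0.384
gripper_force: 52.5
```

>>> move_arm(rows=[[0,0,0,0,0,-5,1],[0,0,0,0,0,-15,1],[0,0,0,0,0,-28,1],[0,0,0,0,10,-40,1],[0,0,0,5,30,-50,1],[0,0,-1,12,60,-50,1],[0,0,-1.5,22,95,-50,1],[0,0,-2,31,132,-50,1],[0,0,-2.5,40,170,-50,1],[0,0,-3,50,209,-50,1],[0,0,-3.5,60,248,-50,1],[0,0,-4,69,287,-50,1]])

```text
t: 4.98
tcp_pos: [0.5564, 0.0108, 0.1464]
tool_rot: [1.0, 0.013, 0.0, 0.0]
force: [0.1, 0.2, -2.1]
finger_gap: 0.384
gripper_force: 51.7
```

```bash
python3 -c "
from h import *
go(.6177,-.285,.147,.063);print(readout.sense()['gripper_force'])"
```

```text
turn [ 0.01 -0.02 -2.09] shift [ 53.4 297.3  -0.6] t 4.98 tcp [0.5564 0.0108 0.1464]
51.716941595077515
```

>>> move_arm(rows=[[0,0,-0.5,7,38,0,1],[0,0,-1,14,76,0,1],[0,0,-1.5,21,114,0,1],[0,0,-2,28,152,0,1],[0,0,-2.1,35,190,0,1],[0,0,-2.1,42,225,0,1],[0,0,-2.1,47,255,0,1],[0,0,-2.1,51,278,0,1],[0,0,-2.1,53,292,0,1],[0,0,-2.1,53,297,0,1],[0,0,-2.1,53,297,0,1],[0,0,-2.1,53,297,0,1]])

```text
t: 5.98
tcp_pos: [0.6165, -0.2808, 0.1454]
tool_rot: [1.0, 0.032, -0.001, -0.001]
force: [-0.3, 0.7, -2.1]
finger_gap: 0.39
gripper_force: 51.6
```

```bash
cat > look.py <<'E'
from fit import *
import sys
go(.6177,-.285,.0425,.063)
s=snap('wrist'); save(sys.argv[1],s['img']); np.savez(sys.argv[1],**s)
P=pts(sys.argv[1])
if len(sys.argv)>2:
    k=sys.argv[2]; g={'small':(.504,-.098,.021),'medium':(.495,.097,-.034),'large':(.484,-.2935,.063)}[k]
    p,c=fit(L[k],P[P[:,2]<.075],g,.15 if k!='large' else .23); print(k,np.round(p,4),round(c,4))
E
python3 look.py w2 large
```

```text
turn [-0.12  0.09  0.01] shift [  1.1   4.5 102.9] t 5.98 tcp [ 0.6165 -0.2808  0.1454]
large [ 0.4834 -0.2943  0.0651] 0.0043
```

View pics/w2.png

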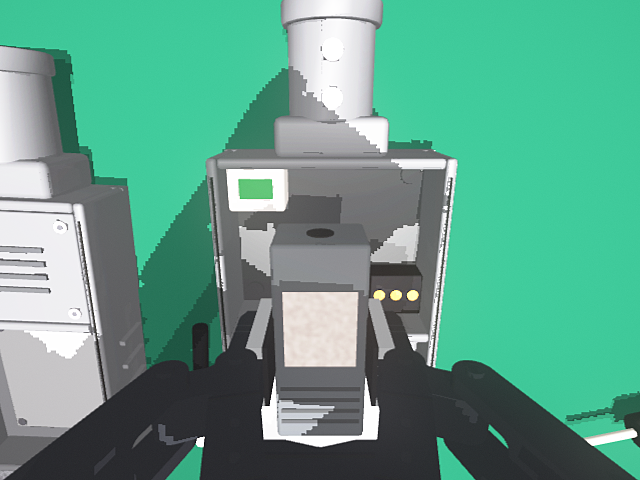

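The driver hangs level between the surge protector (258,188) and terminal block (396,290) and lines up with the bay. I'm lowering it.

>>> move_arm(rows=[[0,0,0,2,4.5,8,1],[0,0,0,2,4.5,22,1],[0,0,0,2,4.5,37,1],[0,0,0,2,4.5,52,1],[0,0,0,2,4.5,66,1],[0,0,0,2,4.5,78,1],[0,0,0,2,4.5,87,1],[0,0,0,2,4.5,93,1],[0,0,0,2,4.5,97,1],[0,0,0,2,4.5,100,1],[0,0,0,2,4.5,102,1],[0,0,0,2,4.5,102,1]])

```text
t: 7.03
tcp_pos: [0.6198, -0.2867, 0.0437]
tool_rot: [1.0, 0.031, 0.0, 0.0]
force: [0.2, -0.4, -2.0]
finger_gap: 0.386
gripper_force: 51.7
```

>>> move_arm(rows=[[0,0,0,0,0,0.7,1],[0,0,0,0,0,1.4,1],[0,0,0,0,0,2,1],[0,0,0,0,0,2,1]])

```text
t: 7.37
tcp_pos: [0.6197, -0.2867, 0.0419]
tool_rot: [1.0, 0.031, 0.0, 0.0]
force: [0.2, 0.3, -2.4]
finger_gap: 0.387
gripper_force: 51.7
```

>>> move_arm(rows=[[0,0,0,0,0,0.7,1],[0,0,0,0,0,1.3,1],[0,0,0,0,0,1.3,1],[0,0,0,0,0,1.3,1]])

```text
t: 7.7
tcp_pos: [0.6198, -0.2867, 0.0408]
tool_rot: [1.0, 0.031, 0.0, 0.0]
force: [-1.2, -0.8, 1.0]
finger_gap: 0.384
gripper_force: 51.9
```

Contact has started, so I'm releasing and retreating.

>>> move_arm(rows=[[0,0,0,0,0,0.3,0.58],[0,0,0,0,0,0.3,0.55],[0,0,0,0,0,0.3,0.5],[0,0,0,0,0,0.3,0.45],[0,0,0,0,0,-6,0.45],[0,0,0,0,0,-20,0.45],[0,0,0,0,0,-40,0.4],[0,0,0,0,0,-65,0.3],[0,0,0,0,0,-95,0.2],[0,0,0,0,-20,-120,0],[0,0,0,0,-50,-130,0],[0,0,0,0,-85,-130,0]])

```text
t: 8.7
tcp_pos: [0.6169, -0.2039, 0.176]
tool_rot: [1.0, 0.03, 0.005, 0.003]
force: [-0.5, 0.2, -0.2]
finger_gap: 0.999
gripper_force: 0.0
```

```bash
cat > drv.py <<'E'
from fit import *
s=snap('top'); np.savez('t2',**s); save('t2',s['img'])
P=pts('t2'); W=P[np.hypot(P[:,0]-.617,P[:,1]+.285)<.05]
p=np.array([.484,-.2938,.064]);c,sn=np.cos(p[2]),np.sin(p[2]);d=W[:,:2]-p[:2]
l=np.c_[c*d[:,0]+sn*d[:,1],-sn*d[:,0]+c*d[:,1]];m=(W[:,2]>.03)&(W[:,2]<.048)&(abs(l[:,0]-.134)<.048)&(abs(l[:,1])<.026)
print(m.sum(),l[m].min(0),l[m].max(0),'z',np.median(W[m,2]),cv2.minAreaRect(np.float32(l[m]*1000)))
go(.501,.304,.14,-.09)
E
python3 drv.py
```

```text
Traceback (most recent call last):
  File "drv.py", line 6, in <module>
    print(m.sum(),l[m].min(0),l[m].max(0),'z',np.median(W[m,2]),cv2.minAreaRect(np.float32(l[m]*1000)))
                  ~~~~~~~~^^^
ValueError: zero-size array to reduction operation minimum which has no identity
```

```bash
python3 -c "
from h import *
go(.501,.304,.14,-.09)"
```

```text
turn [-0.21 -0.1   8.87] shift [ -80.6 -504.6   35.5] t 8.75 tcp [ 0.614  -0.1945  0.1739]
```

>>> move_arm(rows=[[0,0,1,-5,-35,0,0],[0,0,2,-11,-75,0,0],[0,0,3,-18,-116,0,0],[0,0,4,-24,-157,0,0],[0,0,5,-31,-198,0,0],[0,0,6,-37,-239,0,0],[0,0,7,-44,-280,0,0],[0,0,8,-50,-321,0,0],[0,0,8.9,-57,-362,5,0],[0,0,8.9,-64,-402,10,0],[0,0,8.9,-72,-440,20,0],[0,0,8.9,-78,-470,30,0]])

```text
t: 9.75
tcp_pos: [0.5064, 0.2653, 0.1417]
tool_rot: [0.999, -0.045, 0.001, -0.001]
force: [0.7, 0.1, 1.1]
finger_gap: 0.996
gripper_force: 0.0
```

>>> move_arm(rows=[[0,0,0,-1,-15,3,0],[0,0,0,-2,-25,5,0],[0,0,0,-2,-30,5,0],[0,0,0,-2,-30,5,0],[0,0,0,-2,-30,5,0]])

```text
t: 10.17
tcp_pos: [0.5086, 0.2918, 0.136]
tool_rot: [0.999, -0.047, 0.001, -0.0]
force: [-0.6, -1.0, -0.1]
finger_gap: 0.999
gripper_force: 0.0
```

```bash
cat > pile.py <<'E'
import sys
from fit import *
from h import *
def pile(name,ks,show=True):
    s=snap('wrist'); save(name,s['img']); np.savez(name,**s); P=pts(name)
    for k in ks:
        z1={'small':.069,'medium':.05,'large':.03}[k]; lo={'small':26,'medium':6,'large':4}[k]
        W=P[P[:,2]<z1].copy(); W[:,2]=np.maximum(W[:,2],lo*1e-3)
        p,c=fit(E[k],W,(.502,.302,-.08),.11,base=lambda W,lo=lo:np.full(len(W),float(lo)))
        V=W[np.hypot(*(W[:,:2]-p[:2]).T)<.018]; print(k,np.round(p,4),round(c,4),'z',np.median(V[:,2]))
        if k==ks[0]: p0=p
    return p0
p=pile(sys.argv[1],sys.argv[2:])
go(p[0],p[1],{'small':.044,'medium':.024,'large':.004}[sys.argv[2]]+.0325,p[2])
E
python3 pile.py w3 small medium large
```

```text
small [ 0.5007  0.304  -0.0894] 0.0007 z 0.06273689189903245
medium [ 0.5026  0.3013 -0.0853] 0.0018 z nan
large [ 0.5038  0.301  -0.1589] 0.0011 z nan
turn [-0.   -0.04 -0.25] shift [ -9.  -11.8  59.4] t 10.22 tcp [0.5085 0.2914 0.136 ]
  return _methods._mean(a, axis=axis, dtype=dtype,
  ret = ret.dtype.type(ret / rcount)
```

View pics/w3.png

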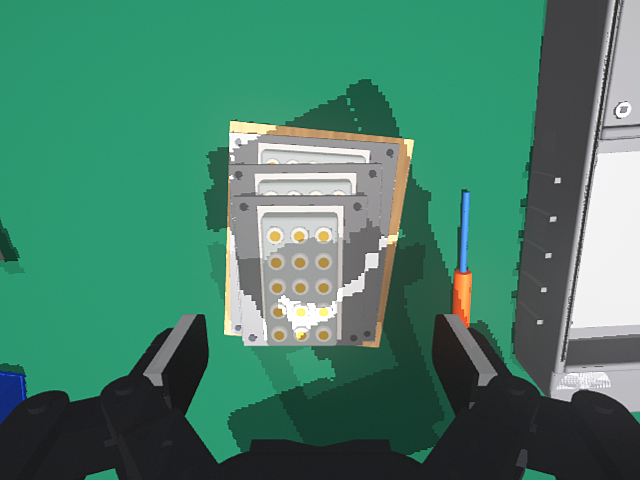

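The driver is off and the small engine lies undisturbed at (300,275), between the jaws. I'm gripping its block.

>>> move_arm(rows=[[0,0,0,-4,-6,4,0],[0,0,-0.3,-9,-11.8,10,0],[0,0,-0.3,-9,-11.8,22,0],[0,0,-0.3,-9,-11.8,35,0],[0,0,-0.3,-9,-11.8,47,0],[0,0,-0.3,-9,-11.8,55,0.1],[0,0,-0.3,-9,-11.8,59.5,0.2],[0,0,-0.3,-9,-11.8,59.5,0.3],[0,0,-0.3,-9,-11.8,59.5,0.4],[0,0,-0.3,-9,-11.8,59.5,1],[0,0,-0.3,-9,-11.8,59.5,1],[0,0,-0.3,-9,-11.8,59.5,1]])

```text
t: 11.22
tcp_pos: [0.5004, 0.3052, 0.0766]
tool_rot: [0.999, -0.044, 0.001, -0.0]
force: [0.2, -0.3, 0.2]
finger_gap: 0.455
gripper_force: 51.5
```

>>> move_arm(rows=[[0,0,0,0,0,0,1],[0,0,0,0,0,0,1],[0,0,0,0,0,0,1]])

```text
t: 11.47
tcp_pos: [0.5005, 0.3052, 0.0766]
tool_rot: [0.999, -0.044, 0.001, -0.0]
force: [-0.2, -1.6, 4.2]
finger_gap: 0.452
gripper_force: 51.8
```

```bash
python3 -c "
from h import *
go(.504,-.0985,.14,.020)"
```

```text
turn [-0.03 -0.08 -6.15] shift [ 38.8 401.8 -63.6] t 11.47 tcp [0.5005 0.3052 0.0766]
```

>>> move_arm(rows=[[0,0,0,0,0,-5,1],[0,0,0,0,0,-16,1],[0,0,0,0,0,-32,1],[0,0,-0.5,1,10,-46,1],[0,0,-1.5,3,32,-56,1],[0,0,-2.5,6,65,-63,1],[0,0,-3.5,10,103,-63,1],[0,0,-4.5,14,143,-63,1],[0,0,-5.5,18,183,-63,1],[0,0,-6.1,22,223,-63,1],[0,0,-6.1,26,263,-63,1],[0,0,-6.1,30,302,-63,1]])

```text
t: 12.47
tcp_pos: [0.503, -0.0002, 0.1395]
tool_rot: [1.0, 0.01, 0.0, -0.0]
force: [0.8, 0.6, -1.1]
finger_gap: 0.455
gripper_force: 51.2
```

>>> move_arm(rows=[[0,0,0,3,35,0,1],[0,0,0,6,65,0,1],[0,0,0,8,86,0,1],[0,0,0,8.5,97,0,1],[0,0,0,8.5,100,0,1],[0,0,0,8.5,100,0,1],[0,0,0,8.5,100,0,1]])

```text
t: 13.05
tcp_pos: [0.5132, -0.0969, 0.1389]
tool_rot: [1.0, 0.01, -0.001, -0.001]
force: [0.2, 0.3, -2.2]
finger_gap: 0.453
gripper_force: 51.2
```

```bash
sed -i '/^go/d' look.py; python3 look.py w4 small;  python3 -c "
from h import *
go(.504,-.0985,.0625,.020)"
```

```text
small [ 0.5029 -0.0982  0.0147] 0.0032
turn [-0.06  0.07  0.03] shift [-9.1  1.8 76.3] t 13.1 tcp [ 0.5132 -0.0966  0.1388]
```

View pics/w4.png

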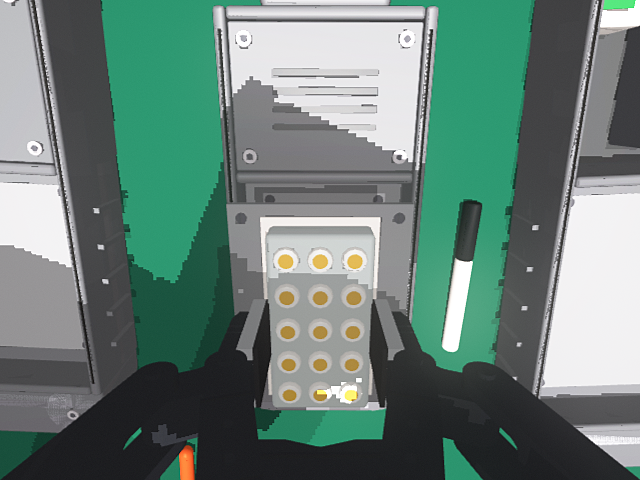

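The small engine hangs level and square above its recess. I'm lowering it.

>>> move_arm(rows=[[0,0,0,-5,1,0,1],[0,0,0,-9.3,1.8,0,1],[0,0,0,-9.3,1.8,6,1],[0,0,0,-9.3,1.8,17,1],[0,0,0,-9.3,1.8,29,1],[0,0,0,-9.3,1.8,41,1],[0,0,0,-9.3,1.8,53,1],[0,0,0,-9.3,1.8,63,1],[0,0,0,-9.3,1.8,70,1],[0,0,0,-9.3,1.8,74,1],[0,0,0,-9.3,1.8,76,1],[0,0,0,-9.3,1.8,76,1]])

```text
t: 14.1
tcp_pos: [0.5046, -0.1002, 0.0626]
tool_rot: [1.0, 0.01, -0.0, -0.0]
force: [-0.3, 0.0, -1.4]
finger_gap: 0.453
gripper_force: 51.2
```

>>> move_arm(rows=[[0,0,0,0,0,0.7,1],[0,0,0,0,0,1.4,1],[0,0,0,0,0,1.4,1],[0,0,0,0,0,1.4,1]])

```text
t: 14.43
tcp_pos: [0.5048, -0.1003, 0.0618]
tool_rot: [1.0, 0.01, 0.0, 0.0]
force: [-0.4, 0.0, -1.4]
finger_gap: 0.451
gripper_force: 51.2
```

>>> move_arm(rows=[[0,0,0,0,0,0.7,1],[0,0,0,0,0,1.3,1],[0,0,0,0,0,1.3,1],[0,0,0,0,0,1.3,1]])

```text
t: 14.77
tcp_pos: [0.5048, -0.1003, 0.0605]
tool_rot: [1.0, 0.01, 0.0, 0.0]
force: [-0.5, -0.3, 3.5]
finger_gap: 0.454
gripper_force: 51.7
```

>>> move_arm(rows=[[0,0,0,0,0,0,0.52],[0,0,0,0,0,0,0.48],[0,0,0,0,0,0,0.44],[0,0,0,0,0,0,0.42],[0,0,0,0,0,-5,0.42],[0,0,0,0,0,-16,0.42],[0,0,0,0,0,-32,0.42],[0,0,0,0,0,-52,0.3],[0,0,0,0,0,-75,0.2],[0,0,0,0,-12,-95,0],[0,0,0,0,-35,-105,0],[0,0,0,0,-68,-105,0]])

```text
t: 15.77
tcp_pos: [0.5059, -0.0338, 0.1688]
tool_rot: [1.0, 0.008, 0.004, 0.001]
force: [1.4, -0.2, 0.4]
finger_gap: 1.0
gripper_force: 0.0
```

```bash
python3 -c "
from h import *
go(.5028,.301,.12,-.085)"
```

```text
turn [ 0.14 -0.46  5.77] shift [   1.8 -335.    47.9] t 15.77 tcp [ 0.5059 -0.0338  0.1688]
```

>>> move_arm(rows=[[0,0,1,0,-38,0,0],[0,0,2,0,-78,0,0],[0,0,3,0,-118,0,0],[0,0,4,0,-158,0,0],[0,0,5,0,-198,0,0],[0,0,6,0,-238,5,0],[0,0,6,0,-275,10,0],[0,0,6,0,-303,20,0],[0,0,6,0,-320,30,0],[0,0,6,0,-328,36,0],[0,0,6,0,-328,40,0],[0,0,6,0,-328,40,0]])

```text
t: 16.77
tcp_pos: [0.4964, 0.2951, 0.1248]
tool_rot: [0.999, -0.042, -0.001, 0.001]
force: [0.4, -0.5, 0.0]
finger_gap: 1.0
gripper_force: 0.0
```

```bash
python3 pile.py w5 medium large 2>&1 | grep -v arn
```

```text
return _methods._mean(a, axis=axis, dtype=dtype,
  ret = ret.dtype.type(ret / rcount)
medium [ 0.5028  0.3013 -0.0851] 0.0008 z 0.04270705897520939
large [ 0.5038  0.3009 -0.1645] 0.0019 z nan
turn [ 0.05  0.05 -0.06] shift [ 5.5 -7.2 68.7] t 16.82 tcp [0.4968 0.2946 0.1252]
```

View pics/w5.png

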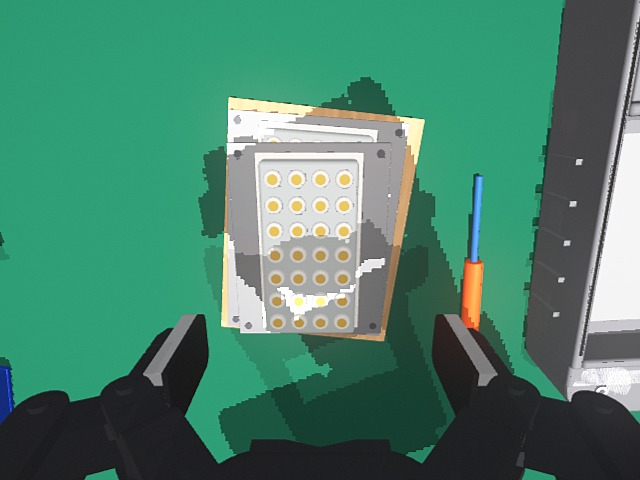

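The medium engine is on top at (310,240), undisturbed. I'm gripping it.

>>> move_arm(rows=[[0,0,0,3,-4,4,0],[0,0,0,5.5,-7.2,12,0],[0,0,0,5.5,-7.2,25,0],[0,0,0,5.5,-7.2,39,0],[0,0,0,5.5,-7.2,52,0],[0,0,0,5.5,-7.2,62,0],[0,0,0,5.5,-7.2,68.5,0.1],[0,0,0,5.5,-7.2,68.5,0.2],[0,0,0,5.5,-7.2,68.5,0.3],[0,0,0,5.5,-7.2,68.5,1],[0,0,0,5.5,-7.2,68.5,1],[0,0,0,5.5,-7.2,68.5,1]])

```text
t: 17.82
tcp_pos: [0.5038, 0.3026, 0.0575]
tool_rot: [0.999, -0.043, 0.001, -0.0]
force: [0.4, -1.6, 0.7]
finger_gap: 0.593
gripper_force: 53.2
```

>>> move_arm(rows=[[0,0,0,0,0,0,1],[0,0,0,0,0,0,1],[0,0,0,0,0,0,1]])

```text
t: 18.07
tcp_pos: [0.5037, 0.3026, 0.0575]
tool_rot: [0.999, -0.043, 0.001, -0.0]
force: [-0.0, -0.9, 4.7]
finger_gap: 0.585
gripper_force: 53.6
```

```bash
python3 -c "
from h import *
go(.495,.0975,.14,-.034)"
```

```text
turn [-0.03 -0.09 -2.95] shift [  8.9 205.  -82.6] t 18.07 tcp [0.5037 0.3026 0.0575]
```

>>> move_arm(rows=[[0,0,0,0,0,-5,1],[0,0,0,0,0,-16,1],[0,0,0,0,0,-32,1],[0,0,0,0,0,-50,1],[0,0,-0.5,0,10,-66,1],[0,0,-1,1,32,-78,1],[0,0,-1.5,3,65,-82,1],[0,0,-2,5,102,-82,1],[0,0,-2.5,7,140,-82,1],[0,0,-2.9,8,173,-82,1],[0,0,-2.9,9,195,-82,1],[0,0,-2.9,9,204,-82,1]])

```text
t: 19.07
tcp_pos: [0.4942, 0.0957, 0.1391]
tool_rot: [1.0, -0.019, -0.0, 0.0]
force: [-0.4, -0.3, -2.3]
finger_gap: 0.589
gripper_force: 52.8
```

>>> move_arm(rows=[[0,0,0,0,0,0,1],[0,0,0,0,0,0,1],[0,0,0,0,0,0,1]])

```text
t: 19.32
tcp_pos: [0.4947, 0.0995, 0.1388]
tool_rot: [1.0, -0.017, 0.0, -0.0]
force: [0.3, 0.2, -1.7]
finger_gap: 0.588
gripper_force: 52.8
```

```bash
python3 look.py w6 medium;  python3 -c "
from h import *
go(.4955,.0975,.0635,-.034)"
```

```text
medium [ 0.492   0.0968 -0.0296] 0.0019
turn [-0.02 -0.01  0.03] shift [ 0.9  2.1 75.2] t 19.37 tcp [0.4946 0.0997 0.1387]
```

View pics/w6.png

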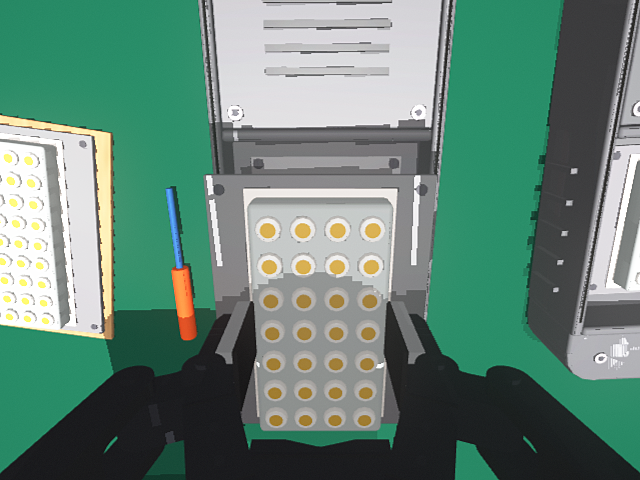

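The medium engine is level and square above its recess. I'm lowering it.

>>> move_arm(rows=[[0,0,0,0.3,1,0,1],[0,0,0,0.3,2,4,1],[0,0,0,0.3,2,12,1],[0,0,0,0.3,2,23,1],[0,0,0,0.3,2,35,1],[0,0,0,0.3,2,47,1],[0,0,0,0.3,2,58,1],[0,0,0,0.3,2,66,1],[0,0,0,0.3,2,71,1],[0,0,0,0.3,2,74,1],[0,0,0,0.3,2,75.3,1],[0,0,0,0.3,2,75.3,1]])

```text
t: 20.37
tcp_pos: [0.495, 0.0964, 0.0632]
tool_rot: [1.0, -0.017, -0.0, 0.0]
force: [0.9, -0.7, -0.6]
finger_gap: 0.591
gripper_force: 52.8
```

>>> move_arm(rows=[[0,0,0,0,0,0.7,1],[0,0,0,0,0,1.4,1],[0,0,0,0,0,1.4,1],[0,0,0,0,0,1.4,1]])

```text
t: 20.7
tcp_pos: [0.4951, 0.0963, 0.0623]
tool_rot: [1.0, -0.017, 0.0, -0.0]
force: [-0.5, -0.8, -1.6]
finger_gap: 0.587
gripper_force: 52.8
```

>>> move_arm(rows=[[0,0,0,0,0,0.7,1],[0,0,0,0,0,1.3,1],[0,0,0,0,0,1.3,1],[0,0,0,0,0,1.3,1]])

```text
t: 21.03
tcp_pos: [0.4951, 0.0964, 0.0615]
tool_rot: [1.0, -0.017, 0.0, 0.0]
force: [-0.4, -0.4, 5.4]
finger_gap: 0.59
gripper_force: 53.6
```

>>> move_arm(rows=[[0,0,0,0,0,0,0.38],[0,0,0,0,0,0,0.34],[0,0,0,0,0,0,0.3],[0,0,0,0,0,0,0.28],[0,0,0,0,0,-5,0.28],[0,0,0,0,0,-16,0.28],[0,0,0,0,0,-32,0.28],[0,0,0,0,0,-47,0.2],[0,0,0,0,-15,-57,0.1],[0,0,2,3,-45,-57,0],[0,0,5,5,-83,-57,0],[0,0,7,7,-122,-57,0]])

```text
t: 22.03
tcp_pos: [0.5066, 0.2187, 0.1184]
tool_rot: [0.997, -0.081, 0.0, -0.0]
force: [1.0, -0.3, -0.3]
finger_gap: 0.998
gripper_force: 0.0
```

```bash
python3 -c "
from h import *
go(.5038,.301,.105,-.163)"
```

```text
turn [-0.01 -0.05  0.07] shift [-16.  -80.8  13.4] t 22.03 tcp [0.5066 0.2187 0.1184]
```

>>> move_arm(rows=[[0,0,0,-5,-28,0,0],[0,0,0,-10,-55,0,0],[0,0,0,-14,-70,5,0],[0,0,0,-15,-76,8,0],[0,0,0,-15,-76,8,0],[0,0,0,-15,-76,8,0]])

```text
t: 22.53
tcp_pos: [0.5028, 0.2949, 0.1094]
tool_rot: [0.997, -0.078, -0.001, 0.0]
force: [-0.1, -0.6, 0.6]
finger_gap: 1.001
gripper_force: 0.0
```

```bash
python3 pile.py w7 large
```

```text
large [ 0.5038  0.301  -0.1633] 0.0006 z 0.022975896968632427
turn [0.05 0.04 0.32] shift [-0.2 -6.7 73.1] t 22.58 tcp [0.5031 0.2944 0.1096]
```

View pics/w7.png

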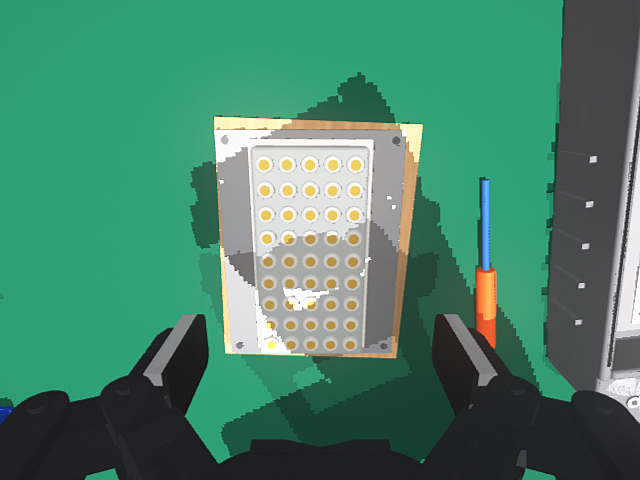

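The large engine on its pad is at (310,245), with its block well inside the open jaws. I'm gripping it.

>>> move_arm(rows=[[0,0,0,0,-3,3,0],[0,0,0.3,0,-5.8,10,0],[0,0,0.3,0,-5.8,22,0],[0,0,0.3,0,-5.8,36,0],[0,0,0.3,0,-5.8,50,0],[0,0,0.3,0,-5.8,62,0],[0,0,0.3,0,-5.8,69,0],[0,0,0.3,0,-5.8,72.5,0],[0,0,0.3,0,-5.8,72.5,0.15],[0,0,0.3,0,-5.8,72.5,1],[0,0,0.3,0,-5.8,72.5,1],[0,0,0.3,0,-5.8,72.5,1]])

```text
t: 23.58
tcp_pos: [0.5046, 0.3014, 0.0379]
tool_rot: [0.997, -0.081, 0.001, -0.0]
force: [-0.2, -0.0, 0.2]
finger_gap: 0.705
gripper_force: 54.7
```

>>> move_arm(rows=[[0,0,0,0,0,0,1],[0,0,0,0,0,0,1],[0,0,0,0,0,0,1],[0,0,0,0,0,0,1]], squeeze=60)

```text
t: 23.92
tcp_pos: [0.5046, 0.3014, 0.038]
tool_rot: [0.997, -0.081, 0.001, -0.0]
force: [-0.6, -0.0, 5.6]
finger_gap: 0.697
gripper_force: 64.7
```

```bash
python3 -c "
from h import *
go(.484,-.2935,.16,.064)"
```

```text
turn [ -0.03  -0.08 -12.97] shift [  75.9  590.3 -122.3] t 23.92 tcp [0.5046 0.3014 0.038 ]
```

>>> move_arm(rows=[[0,0,0,0,0,-5,1],[0,0,0,0,0,-17,1],[0,0,0,0,0,-35,1],[0,0,0,0,0,-57,1],[0,0,0,0,0,-80,1],[0,0,-0.5,1,8,-100,1],[0,0,-1.5,3,27,-115,1],[0,0,-3,7,57,-122,1],[0,0,-4.5,12,93,-122,1],[0,0,-6,17,131,-122,1],[0,0,-7.5,22,170,-122,1],[0,0,-9,27,209,-122,1]])

```text
t: 24.92
tcp_pos: [0.4963, 0.0892, 0.1597]
tool_rot: [1.0, -0.002, 0.0, -0.0]
force: [1.3, 0.2, -2.9]
finger_gap: 0.696
gripper_force: 65.6
```

```bash
python3 -c "
from h import *
go(.484,-.2935,.16,.064)"
```

```text
turn [-0.   -0.01 -3.84] shift [-1.110e+01  3.828e+02 -3.000e-01] t 24.92 tcp [0.4963 0.0892 0.1597]
```

>>> move_arm(rows=[[0,0,-0.5,-1,39,0,1],[0,0,-1,-2,78,0,1],[0,0,-1.5,-3,117,0,1],[0,0,-2,-4,156,0,1],[0,0,-2.5,-5,195,0,1],[0,0,-3,-6,234,0,1],[0,0,-3.5,-7,272,0,1],[0,0,-3.9,-8,308,0,1],[0,0,-3.9,-9,339,0,1],[0,0,-3.9,-10,362,0,1],[0,0,-3.9,-11,376,0,1],[0,0,-3.9,-11,380,0,1]])

```text
t: 25.92
tcp_pos: [0.4838, -0.2918, 0.1594]
tool_rot: [1.0, 0.03, 0.0, 0.001]
force: [-0.6, 0.3, -3.8]
finger_gap: 0.699
gripper_force: 65.6
```

>>> move_arm(rows=[[0,0,0,0,0,0,1],[0,0,0,0,0,0,1],[0,0,0,0,0,0,1]])

```text
t: 26.17
tcp_pos: [0.4836, -0.2872, 0.159]
tool_rot: [0.999, 0.032, -0.001, -0.001]
force: [-0.1, 0.1, -2.8]
finger_gap: 0.697
gripper_force: 65.6
```

```bash
python3 look.py w8 large;  python3 -c "
from h import *
go(.4845,-.2935,.0645,.064)"
```

```text
large [ 0.4834 -0.2941  0.0641] 0.0041
turn [-0.08  0.06  0.04] shift [ 0.4  6.4 94.6] t 26.22 tcp [ 0.4838 -0.2873  0.1591]
```

View pics/w8.png

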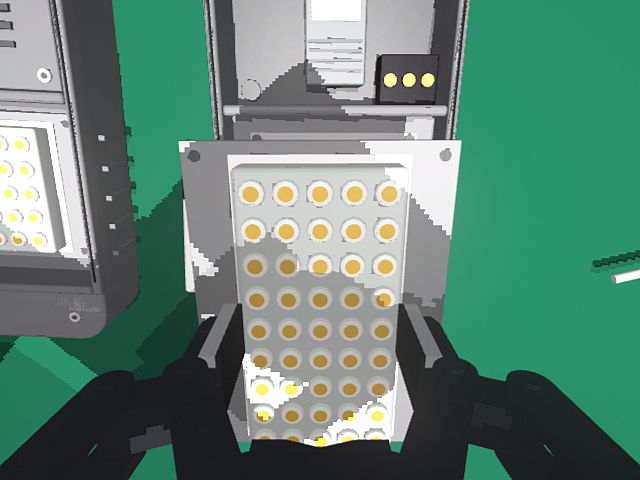

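The large engine is level over its recess, and the driver can be seen lying in the bay at (335,40). I'm lowering the engine.

>>> move_arm(rows=[[0,0,0,0,3,0,1],[0,0,0,0,5.2,4,1],[0,0,0,0,5.2,14,1],[0,0,0,0,5.2,28,1],[0,0,0,0,5.2,43,1],[0,0,0,0,5.2,57,1],[0,0,0,0,5.2,70,1],[0,0,0,0,5.2,80,1],[0,0,0,0,5.2,87,1],[0,0,0,0,5.2,92,1],[0,0,0,0,5.2,94.5,1],[0,0,0,0,5.2,94.5,1]])

```text
t: 27.22
tcp_pos: [0.4843, -0.2945, 0.0643]
tool_rot: [1.0, 0.031, -0.0, -0.0]
force: [-0.4, -0.0, -3.1]
finger_gap: 0.702
gripper_force: 65.6
```

>>> move_arm(rows=[[0,0,0,0,0,0.7,1],[0,0,0,0,0,1.4,1],[0,0,0,0,0,1.4,1],[0,0,0,0,0,1.4,1]])

```text
t: 27.55
tcp_pos: [0.4845, -0.2947, 0.0637]
tool_rot: [1.0, 0.031, 0.0, 0.0]
force: [-1.0, -0.0, -2.4]
finger_gap: 0.701
gripper_force: 65.6
```

>>> move_arm(rows=[[0,0,0,0,0,0.7,1],[0,0,0,0,0,1.5,1],[0,0,0,0,0,1.5,1],[0,0,0,0,0,1.5,1]])

```text
t: 27.88
tcp_pos: [0.4845, -0.2947, 0.062]
tool_rot: [1.0, 0.031, 0.0, 0.0]
force: [-0.1, 0.5, 0.4]
finger_gap: 0.698
gripper_force: 65.9
```

>>> move_arm(rows=[[0,0,0,0,0,0.4,0.26],[0,0,0,0,0,0.4,0.22],[0,0,0,0,0,0.4,0.18],[0,0,0,0,0,0.4,0.16],[0,0,0,0,0,-5,0.16],[0,0,0,0,0,-16,0.16],[0,0,0,0,0,-32,0.16],[0,0,0,0,0,-55,0.16],[0,0,0,0,0,-85,0.16],[0,0,0,-20,0,-115,0.1],[0,0,0,-25,0,-150,0],[0,0,0,-25,0,-185,0]])

```text
t: 28.88
tcp_pos: [0.4575, -0.2953, 0.2489]
tool_rot: [1.0, 0.031, -0.001, -0.001]
force: [1.0, -0.3, -0.6]
finger_gap: 0.998
gripper_force: 0.0
```

>>> move_arm(rows=[[0,0,0,0,-20,-30,0],[0,0,0,0,-50,-40,0],[0,0,0,0,-85,-40,0],[0,0,0,0,-110,-40,0],[0,0,0,0,-110,-40,0],[0,0,0,0,-110,-40,0]])

```text
t: 29.38
tcp_pos: [0.4522, -0.1852, 0.288]
tool_rot: [0.999, 0.033, 0.001, 0.001]
force: [-0.8, 0.7, 0.7]
finger_gap: 1.003
gripper_force: 0.0
```

```bash
cat > chk.py <<'E'
from fit import *
LP={'small':(.5035,-.0983,.019),'medium':(.4945,.097,-.033),'large':(.484,-.294,.064)}
for n in('wrist','top','scene'):
    s=snap(n); np.savez('c_'+n,**s); save('c_'+n,s['img']); P=pts('c_'+n)
    for k,l in LP.items():
        rr=[(0,0,*{'small':(92,72),'medium':(116,88),'large':(140,104)}[k],32),(0,0,*{'small':(76,40),'medium':(100,52),'large':(124,62)}[k],48)]
        items=[('eng',rr,l,(.09,.1,.12)[list(LP).index(k)])]
        if k=='large': items.append(('drv',[(0,0,80,34,36)],(l[0]+.134*np.cos(l[2]),l[1]+.134*np.sin(l[2]),l[2]),.06))
        for nm,rects,l0,rad in items:
            c,sn=np.cos(l0[2]),np.sin(l0[2]);d=P[:,:2]-l0[:2]
            a=np.c_[c*d[:,0]+sn*d[:,1],-sn*d[:,0]+c*d[:,1]]
            hx,hy={'small':(.053,.045),'medium':(.065,.052),'large':(.077,.06)}[k] if nm=='eng' else (.049,.026)
            m=(abs(a[:,0])<hx)&(abs(a[:,1])<hy)&(P[:,2]<.07)
            if m.sum()<150: print(n,k,nm,'hidden',m.sum()); continue
            b=28. if nm=='eng' else 8.
            p,c=fit(rects,np.c_[a[m],P[m,2]],(0,0,0),.3,base=lambda W:np.full(len(W),b))
            W=np.c_[a[m],P[m,2]]; t=(abs(W[:,2]-rects[-1][-1]*1e-3)<.006)
            pl=np.linalg.lstsq(np.c_[W[t,:2],np.ones(t.sum())],W[t,2],rcond=None)[0]
            print(n,k,nm,np.round(p,4),round(c,4),'plane',np.round(pl,4),m.sum())
s=readout.sense();print(s['t'],s['tcp_pos'])
E
python3 chk.py
```

```text
wrist small eng [ 0.0016 -0.0011  0.0034] 0.0012 plane [0.0004 0.007  0.0467] 11126
wrist medium eng [-0.0001  0.0009  0.0014] 0.002 plane [-0.      0.038   0.0469] 8737
wrist large eng [0.0002 0.     0.0005] 0.0013 plane [-0.0013 -0.0054  0.047 ] 19839
wrist large drv [-0.0006 -0.0006 -0.0127] 0.0021 plane [ 0.0068 -0.0237  0.0365] 4361
top small eng [ 0.0032 -0.0016 -0.0147] 0.0017 plane [ 0.0062 -0.0031  0.0468] 3414
top medium eng [ 0.0009 -0.0001  0.0019] 0.0017 plane [0.0028 0.001  0.0469] 5025
top large eng hidden 0
top large drv [ 0.0032 -0.001  -0.0205] 0.004 plane [-0.0141 -0.0811  0.0373] 462
scene small eng [ 0.0016 -0.001   0.02  ] 0.0035 plane [-0.0093 -0.0207  0.0467] 1567
scene medium eng [0.0003 0.0003 0.0046] 0.0026 plane [-0.0022 -0.0188  0.0467] 3182
scene large eng [ 0.0009 -0.0004  0.0145] 0.0035 plane [-0.0036 -0.0157  0.0468] 2235
scene large drv [ 0.0015  0.0016 -0.0039] 0.0046 plane [-0.0014 -0.0391  0.0361] 858
29.5333 [ 0.45288771 -0.1874491   0.28726871]
```

View pics/c_scene.png

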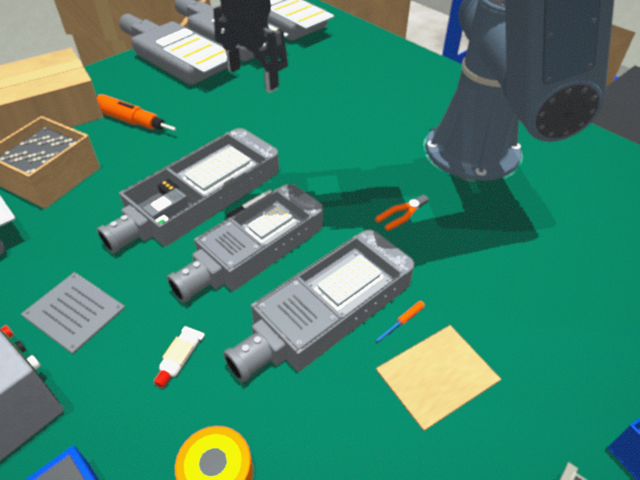

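All three engines sit flat in their own recesses (large ~(218,168), medium ~(348,278), small ~(268,220)). The driver lies flat in the bay (165,203), the pad is empty and the arm is clear. Measured offsets are within about 3 mm, so I'm handing the job in.

```bash
python3 -c "
from h import *
print(order.sign_off())"
```

```text
the job is handed in; nothing more can be done
None
```

The job is handed in at about 29.5 s: all three light engines and the driver lie flat and released in their places, within about 3 mm of centre by my camera check; the sign-off gave no verdict.

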